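Show the learner where the chimney goes on the model house

TASK

Turn the freshly coated model house on its turntable, pushing gently on its square wooden baseboard with your fingertips, until the roof slope with the square opening faces straight across the table, away from you, towards the learner's stool; the coat is still wet, so do not touch the house itself. Then show the learner the next step: point straight down at the chimney on the drying board, holding your fingertips two or three centimetres above its middle for two seconds, and after that point in the same way at the middle of the opening in the roof, where the chimney belongs, for two seconds. Touch neither of them, pick nothing up, and leave everything else on the table where it is.

Things in the scene. Friction and masses are not known exactly. Their poses are not given: they have to be found in the camera images.
- turntable: Low round modelling turntable (grey foot, 180 mm across) fixed to the table; origin on its vertical axis, at the table surface. It does not turn itself: its x axis always points straight across the table, away from the robot. On it turn a round metal head of radius 95 mm and the square plywood baseboard under the house.
- baseboard (a joint): Angle of the turntable's top and baseboard in rad, counter-clockwise positive seen from above; 0 when the roof slope with the opening faces straight across the table (+x, towards the stool), at the start between 0.6 and 1.7. It turns freely past any angle, with light friction (1 to 2 N at a corner) that keeps it where it is left.
- slope_edge (a point): Middle of the upper edge of the baseboard on the side that the roof slope with the opening faces: 115 mm from the turntable's axis, at its top. The baseboard is 230 x 230 mm, centred on the axis, 12 mm thick, its underside 45 mm and its top 57 mm above the table, its sides along x and y when the joint is 0. The point's x axis points outward, its z up.
- house: Plaster model house fixed on the baseboard, wet: do not touch. Pitched roof 132 mm along x by 146 mm along y, from 124 mm above the table (under the eaves) to 178 mm at the ridge, along y over the middle. Origin at the middle of its underside, 57 mm above the table; x is the way the slope with the opening faces, z up. 42 to 49 mm of baseboard stay free all round.
- roof_opening (a point): Middle of the square opening (36 x 36 mm seen from above) in one roof slope, at the level of the roof's surface: in the house's frame 33 mm along x and 18 mm along y, 153 mm above the table. The point's z is up.
- chimney: Loose, light, stands on the drying board; rough plaster like the other pieces. Small square chimney, shaft 32 x 32 mm, projecting cap 42 x 42 mm, two short round flues on top; 70 mm tall, 110 g. Origin at the middle of its underside, z up.
- chimney_top (a point): Middle of the chimney's top, 70 mm above its underside (82 mm above the table); its z is up.
- drying_board: Plywood board on two battens fixed to the table, 210 x 210 mm, its top 12 mm above the table; carries the chimney, stairs, archway and trough, 100 mm apart in a square, in any order. Origin at the middle of its underside.
- stairs: Loose, light, stands on the drying board; rough plaster like the other pieces. Flight of four steps, 60 x 46 mm, 48 mm tall. Origin at the middle of its underside.
- archway: Loose, light, stands on the drying board; rough plaster like the other pieces. Round arch on two piers, 66 mm wide (y), 30 mm deep, 69 mm tall. Origin under its middle.
- trough: Loose, light, stands on the drying board; rough plaster like the other pieces. Rectangular open trough 40 x 64 mm, 30 mm tall. Origin at the middle of its underside.
- brush: Flat brush, 200 mm long, lying beyond the turntable; leave alone. Origin on its underside.
- spatula: Spatula, 190 mm long, lying near the robot; leave alone. Origin on its underside.
- sponge: Yellowish sponge block 95 x 62 x 36 mm on the far side; leave alone. Origin at the middle of its underside.
- tub: Empty white plastic tub, 92 mm across, 72 mm tall, on the left; leave alone. Origin at the middle of its underside.

How it is judged (in metres and radians):
On the way, in this order (a step that is already met when the one before it is completed fails the run):
1. the roof slope with the opening faces straight across the table (within 14 degrees), at rest, with the fingers off the turntable, baseboard and house (x of slope_edge in the frame of turntable above 0.05 m and y of slope_edge in the frame of turntable between -0.0285 and 0.0285 m and velocity of joint baseboard between -0.05 and 0.05 rad/s and contact force between the fingers and turntable below 0.1 N), for 0.2 s.
2. pointing down at the chimney: the TCP within 25 mm sideways of its top's middle, fingertips about 3 to 60 mm above it, tool within 42 degrees of straight down, for 1.5 s (horizontal distance between the grasp point and chimney_top below 0.025 m and z of the grasp point in the frame of chimney_top between 0.022 and 0.08 m and angle between the grasp point's own z axis and vertical above 2.4 rad), for 1.5 s.
3. pointing down at the opening in the roof in the same way for 1.5 s (horizontal distance between the grasp point and roof_opening below 0.025 m and z of the grasp point in the frame of roof_opening between 0.022 and 0.08 m and angle between the grasp point's own z axis and vertical above 2.4 rad), for 1.5 s.
At the end, for the whole second after the job is handed in: The roof slope with the opening still faces straight across the table within 14 degrees and is at rest; the chimney stands upright where it stood (within 6 mm), as do the other pieces on the drying board, and the brush, spatula, sponge and tub lie where they were (within 15 mm) (x of slope_edge in the frame of turntable above 0.05 m and y of slope_edge in the frame of turntable between -0.0285 and 0.0285 m and velocity of joint baseboard between -0.05 and 0.05 rad/s and distance of each of chimney, stairs, archway, trough from where it was at the start of the episode below 0.006 m and distance of each of brush, spatula, sponge, tub from where it was at the start of the episode below 0.015 m and angle between chimney's own z axis and vertical below 0.1 rad and linear speed of chimney below 0.02 m/s); the robot touches nothing.
It fails at once if the wet house is touched (more than 0.3 N) (contact force between any of the fingers, the arm and house above 0.3 N).
It fails at once if the baseboard or turntable is pushed roughly (over 30 N) (contact force between any of the fingers, the arm and turntable above 30 N).
It fails at once if the chimney is touched, or lifted or moved by more than 6 mm (contact force between any of the fingers, the arm and chimney above 0.3 N or distance of chimney from where it was at the start of the episode above 0.006 m).
It fails at once if another piece on the drying board is touched or moved by more than 6 mm (contact force between any of the fingers, the arm and stairs above 0.3 N or contact force between any of the fingers, the arm and archway above 0.3 N or contact force between any of the fingers, the arm and trough above 0.3 N or distance of any of stairs, archway, trough from where it was at the start of the episode above 0.006 m).
It fails at once if the brush, spatula, sponge or tub is moved by more than 15 mm (distance of any of brush, spatula, sponge, tub from where it was at the start of the episode above 0.015 m).
It also fails if it takes over 61 s, if anything falls off the work surface, if the arm or the gripper's body presses on something with over 40 N, if the wrist force passes 120 N, or if a joint passes its speed limit or range.

ROBOT

A 6-joint arm with a two-finger parallel gripper is mounted at the origin on the work surface. World frame = base frame: x ahead of the robot, y to its left, z up, the work surface at z = 0. Lengths are in mm, angles in rad, forces in N, time in s.
With the tool pointing down it reaches from about 275 to 1000 mm from the base axis. Payload 8.4 kg.
Tool frame: the origin (TCP) lies between the finger pads, 19 mm behind the fingertips; this is the grasp point; z points along the fingers, y is the line along which they close (so a half turn about z gives the same grasp; the last joint's range is limited). The gripper opens to 85 mm and grips with 20 to 120 N. Pads are 22 mm wide; open, the fingers measure 114 mm over their backs; the gripper's body (76 mm by 85 mm) begins 54 mm behind the grasp point. The pads swing forward as they close: fully open they stand 13 mm farther back than shut.
Start: joints at [-1.266, 0.353, 1.633, -0, 1.155, -0.002], TCP at [188.755, -595.819, 249.981] pointing down, gripper open.
Joint ranges: [-2.63, 2.63], [-0.92, 2.1], [0.06, 2.66], [-1.3, 4.44], [0, 2.69], [-3.02, 3.02]. Speed limits (rad/s): [2.22, 2.22, 2.79, 3.14, 3.14, 3.14].

INTERFACE

Orientations are given as [roll, pitch, yaw] about the fixed x, y, z axes, in that order (R = Rz(yaw) Ry(pitch) Rx(roll)).
In Python, from rig import r gives the robot as it stands.
- The arm moves only by the shell command python3 steer.py 'ROWS' [FORCE]. ROWS is rows parted by semicolons, their numbers by spaces, 1 to 5 of them, each of 7 numbers: a rotation vector rx, ry, rz in rad, then dx, dy, dz in mm, then the opening from 0.0 (shut) to 1.0 (fully open); each row shifts and turns the commanded pose from where the row before left it, along the tool's axes as they then stand; what a row does not reach is not made up. A row lasts 1/12 s, in which the tool goes at most 41.7 mm and 0.125 rad, less where a joint would pass 70% of its speed; a pose out of reach is approached as far as the arm can. The fingers move at their own pace and stop on an object; FORCE is the grip in N (left out, the last holds). Time passes only in rows, so rows that do not move let the fingers close. It prints the time, the measured TCP pose, the force, the opening and the grip force at its end.
- r.sense(): the state, without advancing time (a new reading comes with each control period).
- r.grab_frame(name): name is "scene" or "top" or "wrist"; returns the picture (384x512x3 uint8, red, green, blue); there is no depth.
- r.camera_params(name): a dict with "fx", "fy", "cx", "cy" (pixels), "dist_coeffs" ([k1, k2, p1, p2, k3] as OpenCV has them; the pictures are not rectified), "rvec" (rotation vector, rad) and "tvec" (3), from world to camera coordinates, as OpenCV has them. Camera axes: x right, y down, z forward; pixel columns grow to the right and rows downward; lengths in mm; the calibration is good to about 2 mm. A picture is of the moment at which its call begins: read the wrist's pose just before it. camera_params takes no time and is no camera call; for the wrist camera it gives the pose at the moment of the call.
- r.sign_off(): hands the job in; it is judged then, once.
The state is a dict: "clock": time; "qpos": joint angles; "qvel": joint speeds; "joint_efforts": joint torques, N m; "eef_pos": TCP position; "tcp_rot": TCP orientation; "contact_force": force on the tool from outside, world axes, zero at the start; "wrist_torque": the same for the moment, N m; "opening": opening from 0.0 (shut) to 1.0 (fully open); "grasp_force": force on a finger pad.
Only numpy, scipy, OpenCV 4.12 (cv2) and the standard library are available. Lean on these libraries where they do the work, as an engineer would, in place of code of your own. Each camera call takes 0.05 s, during which the arm holds its last target. There are 200 camera calls.

## Working session

There is one attempt and no reset: what is moved stays moved. The work goes in short steps, Python scripts to look and compute and a shell command to move; the robot and the scene stay as the last step left them, time stands still between calls to the robot, and variables do not carry over. Pictures are saved under pics/ and viewed, at most 13 in all, crops included, and the job is handed in when it is done.

```bash
ls; mkdir -p pics
cat > h.py <<'E'
import numpy as np, cv2
from rig import r
def snap(n,f):
    p=r.camera_params(n); im=r.grab_frame(n); cv2.imwrite(f'pics/{f}.png',im[:,:,::-1]); return im,p
def K(p): return np.array([[p['fx'],0,p['cx']],[0,p['fy'],p['cy']],[0,0,1.]]),np.array(p['dist_coeffs'],float)
def ray(p,uv):
    k,d=K(p); R=cv2.Rodrigues(np.array(p['rvec'],float))[0]; t=np.array(p['tvec'],float).ravel()
    n=cv2.undistortPoints(np.array(uv,float).reshape(-1,1,2),k,d)[:,0]
    return -R.T@t, np.c_[n,np.ones(len(n))]@R
def plane(p,uv,z):
    c,v=ray(p,uv); return c+v*((z-c[2])/v[:,2])[:,None]
def tri(p1,uv1,p2,uv2):
    out=[]
    c1,v1=ray(p1,uv1); c2,v2=ray(p2,uv2)
    for a,b in zip(v1,v2):
        s=np.linalg.lstsq(np.c_[a,-b],c2-c1,rcond=None)[0]
        x,y=c1+s[0]*a,c2+s[1]*b; out.append([*(x+y)/2,np.linalg.norm(x-y)])
    return np.array(out)
def proj(p,X):
    k,d=K(p); return cv2.projectPoints(np.array(X,float).reshape(-1,1,3),np.array(p['rvec'],float),np.array(p['tvec'],float),k,d)[0][:,0]
E
python3 - <<'E'
from h import *
for n in("scene","top"):
    im,p=snap(n,n+"0"); print(n,ray(p,[[256,192]]))
print(r.sense()['eef_pos'],r.sense()['tcp_rot'])
E
```

```text
pics
rig.py
steer.py
scene (array([1380.29942084,  954.83608531,  997.63521076]), array([[-0.5343193 , -0.60015681, -0.59536733]]))
top (array([ 389.64650894,   86.85537795, 1200.86154152]), array([[ 0.22395238, -0.00199646, -0.97506141]]))
[ 188.63262182 -595.43687178  249.35356148] [-3.14036415e+00  5.01655732e-06  3.06808726e-01]
```

View pics/top0.png

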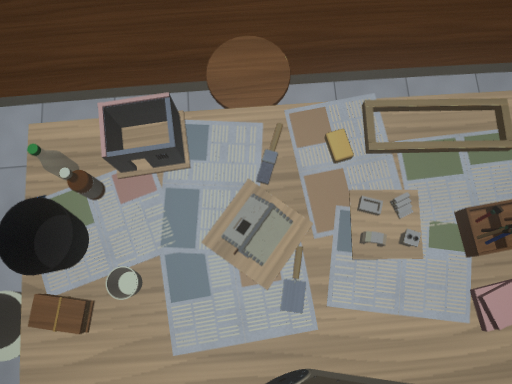

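View pics/scene0.png

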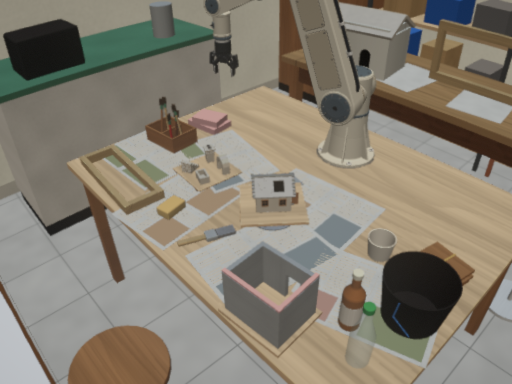

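The top view shows the baseboard around (257,232) with the dark opening at (243,227). The drying board is around (386,225), and the chimney (two flues) is probably at (411,238). In the scene view the house is at (273,195) and the pieces at (205,165). I'll enlarge both.

Run:
```python
import cv2,numpy as np
t=cv2.imread('pics/top0.png');s=cv2.imread('pics/scene0.png')
R=lambda i,f:cv2.resize(i,None,fx=f,fy=f,interpolation=cv2.INTER_CUBIC)
a=np.hstack([R(t[175:290,198:314],3.4),R(t[185:265,345:430],4.6)[:391]])
print(a.shape);cv2.imwrite('pics/tc.png',a)
cv2.imwrite('pics/sc.png',R(s[135:250,165:325],5))
```

```text
Traceback (most recent call last):
ValueError: all the input array dimensions except for the concatenation axis must match exactly, but along dimension 0, the array at index 0 has size 391 and the array at index 1 has size 368
```

Run:
```python
import cv2,numpy as np
t=cv2.imread('pics/top0.png')
R=lambda i,f:cv2.resize(i,None,fx=f,fy=f,interpolation=cv2.INTER_CUBIC)
b=R(t[185:265,345:430],4);a=R(t[175:290,198:314],4)
c=np.zeros((460,464+340,3),np.uint8);c[:,:464]=a;c[:320,464:]=b
cv2.imwrite('pics/tc.png',c[:,:800])
```

```text
(no output)
```

View pics/tc.png

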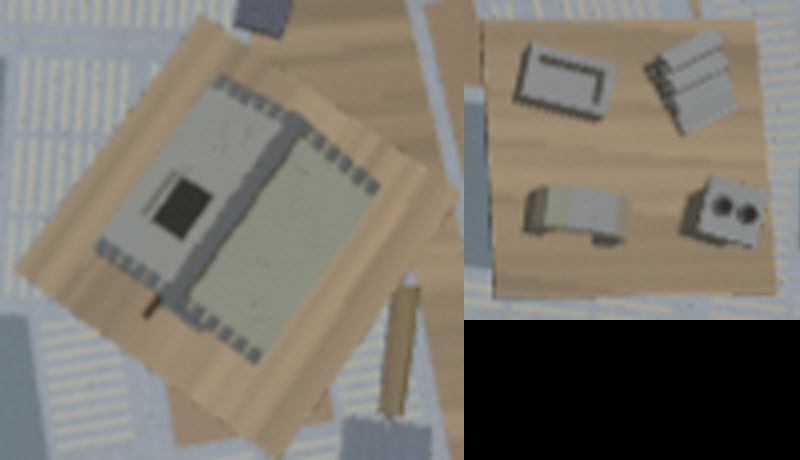

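The top crop gives the board corners at crop (202,14), (459,190), (281,458) and (18,268). The opening is at (183,208) and the chimney's flues are centred on (735,212). The slope with the opening faces upper-left. Next is the scene crop, for heights.

Run:
```python
import cv2,numpy as np
from h import *
s=cv2.imread('pics/scene0.png')
cv2.imwrite('pics/sc.png',cv2.resize(s[135:250,165:325],None,fx=5,fy=5,interpolation=cv2.INTER_CUBIC))
p=r.camera_params('top'); q=r.camera_params('scene')
C=plane(p,[[248.5,178.5],[312.75,222.5],[268.25,289.5],[202.5,242]],57);c=C.mean(0)
print(C.round(1),c,[np.linalg.norm(C[i]-C[i-1]).round(1) for i in range(4)])
m=(C[0]+C[3])/2-c; print('slope dir',m,np.arctan2(m[1],m[0]))
print([np.arctan2(*(C[i]-C[j])[1::-1]) for i,j in((0,3),(1,2),(3,2),(0,1))])
o=plane(p,[[243.75,227]],153); ch=plane(p,[[412.5,238]],82); print('op',o,'ch',ch)
print('scene px',proj(q,[o[0],ch[0],*C]).round(1).tolist())
```

```text
[[694.4 103.5  57. ]
 [551.1 -71.1  57. ]
 [373.4  70.3  57. ]
 [518.6 246.1  57. ]] [534.37458012  87.19756741  57.        ] [np.float64(226.3), np.float64(225.8), np.float64(227.1), np.float64(228.0)]
slope dir [72.10217651 87.5832511   0.        ] 0.8820434579479967
[np.float64(-0.6814173911036475), np.float64(-0.6719803321226641), np.float64(0.880256567306235), np.float64(0.8838473574379986)]
op [[539.11902252 123.27739592 153.        ]] ch [[ 482.99779181 -342.4798881    82.        ]]
scene px [[278.3, 184.4], [209.0, 145.8], [240.4, 224.1], [239.0, 184.7], [299.3, 181.6], [308.0, 220.8]]
```

View pics/sc.png

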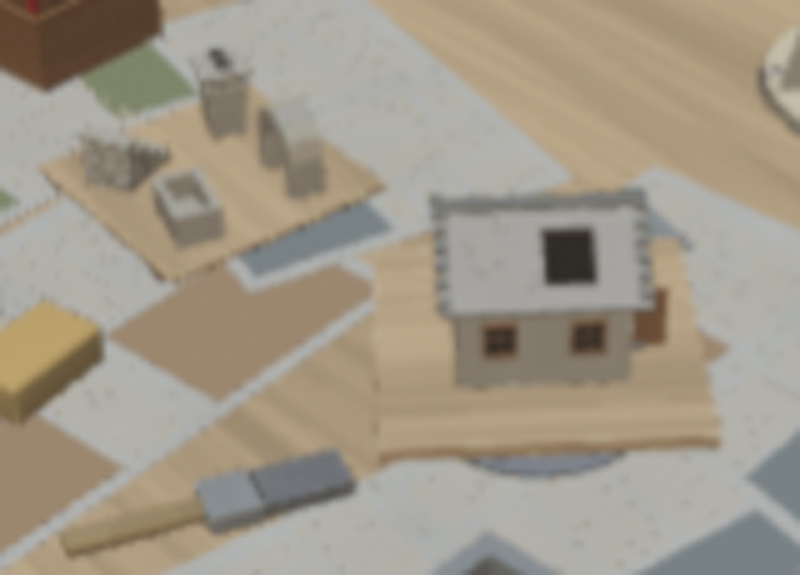

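In the scene crop the opening is at (570,256), the chimney flues at (219,58), and the near board corners at (383,452) and (718,440). All of these are within 2 px of the projected points. I'll triangulate as a check, shut the gripper and turn the tool so its x axis lies along the push direction.

```bash
cat >> h.py <<'E'
from scipy.spatial.transform import Rotation as Ro
def todo(target,yaw):
    s=r.sense(); R=Ro.from_euler('xyz',s['tcp_rot'])
    d=R.inv().apply(np.array(target)-s['eef_pos'])
    print('at',np.round(s['eef_pos'],1),'rot',np.round(s['tcp_rot'],3),'tool d',d.round(1),'rz',round(-((yaw-s['tcp_rot'][2]+np.pi)%(2*np.pi)-np.pi),3),'F',np.round(s['contact_force'],1),'t',s['clock'],'q',np.round(s['qpos'],2))
E
S='0 0 -0.12 0 0 0 0'
python3 steer.py '0 0 -0.12 0 0 0 0;0 0 -0.12 0 0 0 0;0 0 -0.12 0 0 0 0;0 0 -0.12 0 0 0 0;0 0 -0.12 0 0 0 0' >/dev/null
python3 steer.py '0 0 -0.12 0 0 0 0;0 0 -0.12 0 0 0 0;0 0 -0.12 0 0 0 0;0 0 -0.12 0 0 0 0;0 0 -0.12 0 0 0 0' >/dev/null
python3 steer.py '0 0 -0.12 0 0 0 0;0 0 -0.12 0 0 0 0;0 0 -0.12 0 0 0 0;0 0 -0.12 0 0 0 0;0 0 -0.12 0 0 0 0' >/dev/null
python3 steer.py '0 0 -0.12 0 0 0 0;0 0 -0.12 0 0 0 0;0 0 -0.12 0 0 0 0;0 0 0 0 0 0 0'
python3 - <<'E'
from h import *
p=r.camera_params('top'); q=r.camera_params('scene')
print(tri(p,[[243.75,227],[412.5,238],[248.5,178.5],[202.5,242]],q,[[279,186.2],[208.8,146.6],[241.6,225.4],[308.6,223]]).round(1))
todo([594,-78,215],2.453)
E
```

```text
clock: 1.68
eef_pos: [188.7, -595.6, 249.6]
tcp_rot: [3.141, -0.001, 2.472]
contact_force: [0.1, 0.2, 0.6]
opening: 0.003
grasp_force: 0.0
[[ 5.391e+02  1.246e+02  1.465e+02  2.900e+00]
 [ 4.834e+02 -3.442e+02  7.770e+01  1.000e-01]
 [ 6.939e+02  1.053e+02  5.260e+01  4.700e+00]
 [ 5.188e+02  2.481e+02  4.870e+01  2.300e+00]]
at [ 188.7 -595.6  249.6] rot [ 3.141e+00 -1.000e-03  2.472e+00] tool d [  3.2 657.4  34.9] rz 0.019 F [0.1 0.2 0.6] t 1.6833 q [-1.27  0.35  1.63  0.    1.16 -2.17]
```

```bash
python3 steer.py '0 0 0 0 33 1 0;0 0 0 0 33 1 0;0 0 0 0 33 1 0;0 0 0 0 33 1 0;0 0 0 0 33 1 0' >/dev/null
python3 steer.py '0 0 0 0 33 2 0;0 0 0 0 33 2 0;0 0 0 0 33 2 0;0 0 0 0 33 2 0;0 0 0 0 33 2 0' >/dev/null
python3 steer.py '0 0 0 0 33 2 0;0 0 0 0 33 2 0;0 0 0 0 33 2 0;0 0 0 0 33 2 0;0 0 0 0 33 2 0' >/dev/null
python3 steer.py '0 0 0 0 33 2 0;0 0 0 0 33 2 0;0 0 0 0 33 2 0;0 0 0 0 33 2 0;0 0 0 0 0 0 0' >/dev/null
python3 - <<'E'
from h import *
todo([594,-78,63],2.453)
snap('wrist','w1')
E
```

```text
at [ 583.4 -102.3  216.6] rot [3.14  0.    2.465] tool d [  6.9  25.3 153.6] rz 0.012 F [ 0.3  0.4 -0.4] t 3.35 q [-0.18  0.34  1.74  0.    1.07 -1.07]
```

View pics/w1.png

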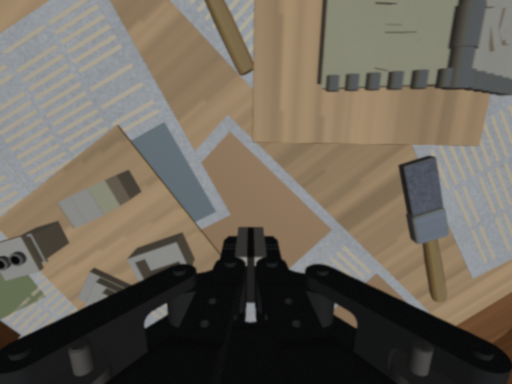

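The wrist view shows the push edge horizontal at row 143, its free corner at (255,143), the fingertips at (250,235) and clear table below. I'll go down beside the edge.

```bash
python3 steer.py '0 0 0 1 12 30 0;0 0 0 1 12 30 0;0 0 0 0 0 30 0;0 0 0 0 0 30 0;0 0 0 0 0 20 0' >/dev/null
python3 steer.py '0 0 0 0 0 13 0;0 0 0 0 0 0 0'
python3 - <<'E'
from h import *
s=r.sense();a=.882;d=(s['eef_pos']-np.array([534.4,87.2,0]))[:2]
print('local',Ro.from_euler('z',-a).apply([*d,0]))
todo([594,-78,63],2.453)
E
```

```text
clock: 3.98
eef_pos: [591.6, -86.7, 61.3]
tcp_rot: [-3.139, -0.004, 2.464]
contact_force: [-0.1, 0.1, -0.2]
opening: -0.0
grasp_force: 0.0
local [ -97.83955569 -154.68257906    0.        ]
at [591.6 -86.7  61.3] rot [-3.139 -0.004  2.464] tool d [ 3.6  8.2 -1.7] rz 0.011 F [-0.1  0.1 -0.2] t 3.9833 q [-0.15  0.55  1.82 -0.    0.78 -1.04]
```

```bash
python3 steer.py '0 0 0 8 4 0 0;0 0 0 8 4 0 0;0 0 0 5 0 0 0;0 0 0 3 0 0 0;0 0 0 3 0 0 0' | grep -E "eef|force"
python3 steer.py '0 0 0 2 0 0 0;0 0 0 2 0 0 0;0 0 0 2 0 0 0;0 0 0 0 0 0 0' | grep -E "eef|force"
```

```text
eef_pos: [578.0, -62.6, 65.1]
contact_force: [-0.2, -0.8, -0.4]
grasp_force: 0.0
eef_pos: [574.4, -61.0, 64.6]
contact_force: [3.1, -10.3, -0.2]
grasp_force: 4.0
```

```bash
python3 steer.py '0 0 0.02 2 -2 0 0;0 0 0.02 2 -2 0 0;0 0 0.02 2 -2 0 0' | grep -E "eef|rot|force"
python3 steer.py '0 0 0 0 0 0 0' | grep -E "eef|rot|force"
python3 - <<'E'
from h import *
snap('wrist','w2')
todo([574,-61,63],2.453)
E
```

```text
eef_pos: [566.5, -62.7, 64.7]
tcp_rot: [3.142, 0.006, 2.407]
contact_force: [2.6, -18.0, -1.3]
grasp_force: 7.3
eef_pos: [565.8, -62.5, 64.6]
tcp_rot: [-3.141, 0.004, 2.406]
contact_force: [2.6, -10.6, -1.8]
grasp_force: 4.9
at [565.9 -62.3  64.6] rot [-3.141  0.004  2.407] tool d [-5.1  6.4  1.6] rz -0.046 F [  3.3 -12.8  -1.7] t 5.1167 q [-0.11  0.51  1.89 -0.    0.74 -0.94]
```

View pics/w2.png

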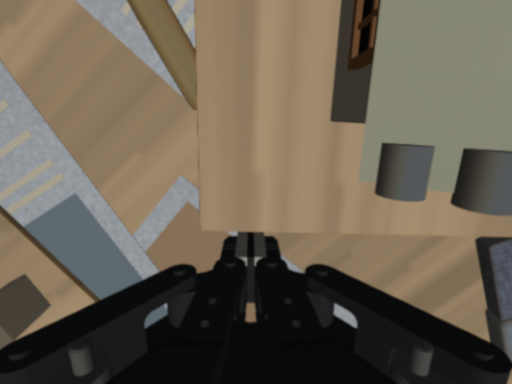

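The fingers are on the edge, about 50 px in from the corner. The force is mostly radial, so I'll ease outward while following the arc.

```bash
python3 steer.py '0 0 0.03 2 -5 0 0;0 0 0.03 2 -5 0 0;0 0 0.03 2 -5 0 0' | grep -E "eef|rot|contact"
python3 steer.py '0 0 0.03 2 -4 0 0;0 0 0.03 2 -4 0 0;0 0 0.03 2.5 -4 0 0' | grep -E "eef|rot|contact"
```

```text
eef_pos: [550.0, -67.1, 64.1]
tcp_rot: [3.141, 0.0, 2.315]
contact_force: [-0.7, -0.3, 0.9]
eef_pos: [536.7, -70.0, 64.2]
tcp_rot: [3.141, 0.0, 2.225]
contact_force: [1.9, -0.2, 0.4]
```

```bash
python3 steer.py '0 0 0.03 2.7 -4 0 0;0 0 0.03 2.7 -4 0 0;0 0 0.03 2.7 -4 0 0;0 0 0.03 2.7 -4 0 0;0 0 0.03 2.7 -4 0 0' | grep -E "eef|rot|contact"
python3 steer.py '0 0 0.03 2.7 -4 0 0;0 0 0.03 2.7 -4 0 0;0 0 0.03 2.7 -4 0 0;0 0 0.03 2.7 -4 0 0;0 0 0 0 0 0 0' | grep -E "eef|rot|contact"
python3 - <<'E'
from h import *
s=r.sense();d=(s['eef_pos']-np.array([534.4,87.2,0]))[:2];print(d,np.hypot(*d))
snap('wrist','w3')
E
```

```text
eef_pos: [512.5, -69.9, 64.1]
tcp_rot: [3.141, 0.0, 2.075]
contact_force: [1.1, -0.4, -0.7]
eef_pos: [492.4, -67.1, 64.0]
tcp_rot: [-3.141, -0.001, 1.955]
contact_force: [-0.3, 0.3, 0.3]
[ -42.01673446 -154.34624275] 159.9630226802405
```

View pics/w3.png

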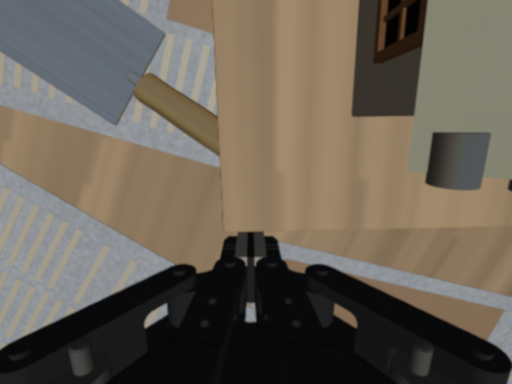

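The edge is nearly parallel to the tool (row 233 to 228), with the corner at column 222 and the fingers 30 px in from it. About 0.38 rad remains, and I'll bias slightly inward along the edge.

```bash
python3 steer.py '0 0 0.03 3.3 -3 0 0;0 0 0.03 3.3 -3 0 0;0 0 0.03 3.3 -3 0 0;0 0 0.03 3.3 -3 0 0' | grep -E "eef|rot|contact"
python3 steer.py '0 0 0.03 3.3 -3 0 0;0 0 0.03 3.3 -3 0 0;0 0 0.03 3.3 -3 0 0;0 0 0.03 3.3 -3 0 0;0 0 0 0 0 0 0' | grep -E "eef|rot|contact"
python3 - <<'E'
from h import *
s=r.sense();d=(s['eef_pos']-np.array([534.4,87.2,0]))[:2];print(d,np.hypot(*d))
im,p=snap('top','t2')
h=cv2.cvtColor(im[130:320,180:340],cv2.COLOR_RGB2GRAY)
c=im[165:300,190:325,::-1];cv2.imwrite('pics/t2c.png',cv2.resize(c,None,fx=4,fy=4,interpolation=cv2.INTER_CUBIC))
E
```

```text
eef_pos: [477.6, -59.5, 64.1]
tcp_rot: [-3.141, 0.001, 1.837]
contact_force: [-1.3, -7.5, 2.4]
eef_pos: [462.0, -48.7, 63.8]
tcp_rot: [-3.14, -0.0, 1.716]
contact_force: [0.1, 0.2, -1.0]
[ -72.38177616 -135.85816051] 153.93687439148394
```

View pics/t2c.png

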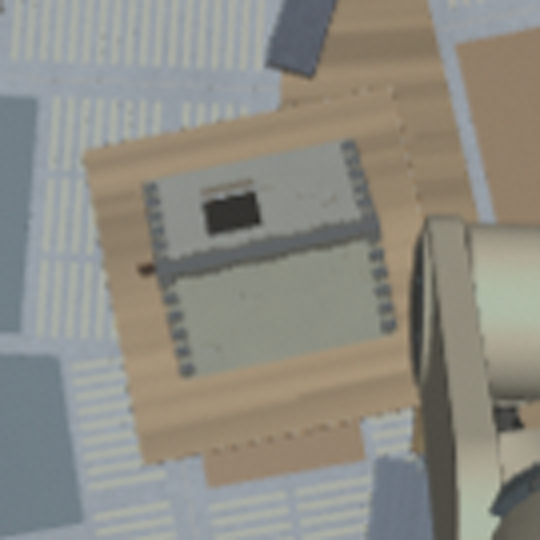

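The far edge runs from (85,158) to (393,90) in the crop, so about 0.2 rad remains. I'll continue.

```bash
python3 steer.py '0 0 0.02 3.3 -2.5 0 0;0 0 0.02 3.3 -2.5 0 0;0 0 0.02 3.3 -2.5 0 0' | grep -E "eef|rot|contact"
python3 steer.py '0 0 0.02 3.3 -2.5 0 0;0 0 0.02 3.3 -2.5 0 0;0 0 0.02 3.3 -2.5 0 0;0 0 0 0 0 0 0' | grep -E "eef|rot|contact"
cat >> h.py <<'E'
def board(f):
    im,p=snap('top',f); hsv=cv2.cvtColor(im,cv2.COLOR_RGB2HSV)
    m=(im.max(2)<60).astype(np.uint8); m[:195]=0;m[270:]=0;m[:,:215]=0;m[:,290:]=0
    n,l,st,ce=cv2.connectedComponentsWithStats(m); i=1+np.argmax(st[1:,4])
    o=plane(p,[ce[i]],153)[0]; d=o[:2]-[534.4,87.2]
    print('opening px',ce[i],st[i],'world',o,'r(37.6)',np.hypot(*d),'angle',np.arctan2(d[1],d[0])-np.arctan2(18,33)); return im
E
python3 - <<'E'
from h import *
im=board('t3')
cv2.imwrite('pics/t3c.png',cv2.resize(im[165:300,190:325,::-1],None,fx=4,fy=4,interpolation=cv2.INTER_CUBIC))
E
```

```text
eef_pos: [452.6, -40.8, 63.7]
tcp_rot: [-3.137, 0.001, 1.659]
contact_force: [-9.5, -15.9, 4.6]
eef_pos: [443.4, -30.8, 63.3]
tcp_rot: [-3.136, 0.001, 1.598]
contact_force: [-4.5, -6.7, -1.6]
opening px [250. 216.] [244 213  13   7  91] world [566.98105104 105.00805852 153.        ] r(37.6) 37.13020112219383 angle 0.0008647954754094078
```

View pics/t3c.png

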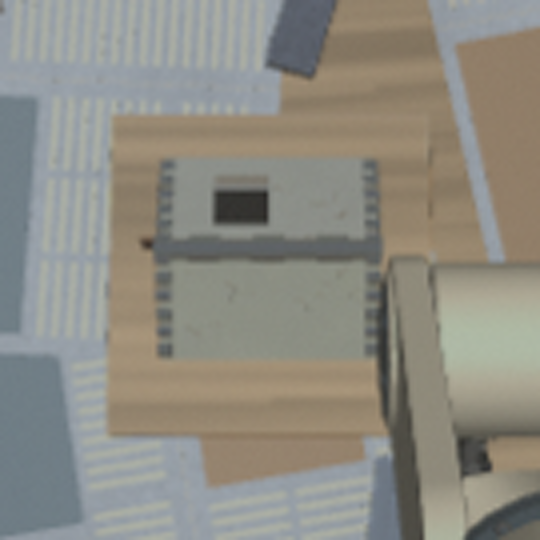

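The board is square to the table: the edges are horizontal and the opening is at crop (241,206), for a measured angle of about 0. I'll back off along the contact force and then rise.

```bash
python3 steer.py '0 0 0 -4 -3 0 0;0 0 0 -8 -4 0 0;0 0 0 -10 0 0 0;0 0 0 -10 0 0 0;0 0 0 0 0 0 0' | grep -E "eef|rot|contact"
python3 steer.py '0 0 0 -5 0 -30 0;0 0 0 0 0 -35 0;0 0 0 0 0 -35 0;0 0 0 0 0 -35 0;0 0 0 0 0 -10 0' | grep -E "eef|rot|contact"
python3 - <<'E'
from h import *
board('t4'); todo([483,-343.5,210],1.6)
E
```

```text
eef_pos: [440.9, -64.3, 64.2]
tcp_rot: [3.14, 0.0, 1.596]
contact_force: [-0.2, -0.2, 0.1]
eef_pos: [442.8, -68.2, 213.9]
tcp_rot: [3.134, 0.001, 1.596]
contact_force: [0.6, -1.3, 0.3]
opening px [250. 216.] [244 213  13   7  91] world [566.98105104 105.00805852 153.        ] r(37.6) 37.13020112219383 angle 0.0008647954754094078
at [443.  -68.2 213.7] rot [3.134e+00 1.000e-03 1.596e+00] tool d [-276.2   33.     4.3] rz -0.004 F [ 1.3 -0.4  1.5] t 8.8167 q [-0.16  0.11  2.04  0.    0.98 -0.18]
```

```bash
python3 steer.py '0 0 0 -28 3 0 0;0 0 0 -28 3 0 0;0 0 0 -28 3 0 0;0 0 0 -28 3 0 0;0 0 0 -28 3 0 0' >/dev/null
python3 steer.py '0 0 0 -28 3 0 0;0 0 0 -28 3 0 0;0 0 0 -28 4 0 0;0 0 0 -28 4 0 0;0 0 0 -24 4 0 0' >/dev/null
python3 steer.py '0 0 0 0 0 0 0;0 0 0 0 0 0 0' >/dev/null
python3 - <<'E'
from h import *
todo([483,-343.5,127],1.6)
im,p=snap('wrist','w4'); print(proj(p,[[483,-343.5,82]]))
E
```

```text
at [ 479.9 -343.4  207.6] rot [-3.140e+00 -1.000e-03  1.595e+00] tool d [-0.3  3.1 80.6] rz -0.005 F [-0.6 -0.   0.2] t 9.8167 q [-0.62  0.34  1.75  0.    1.05 -0.65]
[[253.0613687  192.79047478]]
```

View pics/w4.png

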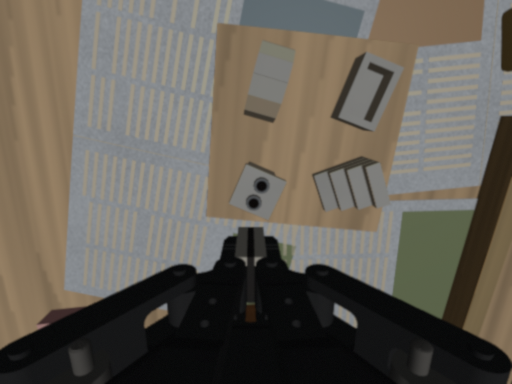

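The flues are centred on (257,195), against a prediction of (253,193), so the chimney position agrees within about 3 mm. I'll lower over it and hold for 2 s.

```bash
python3 steer.py '0 0 0 0 5 20 0;0 0 0 0 0 20 0;0 0 0 0 0 20 0;0 0 0 0 0 15 0;0 0 0 0 0 4 0' >/dev/null
python3 steer.py '0 0 0 0 0 0 0;0 0 0 0 0 0 0;0 0 0 0 0 0 0;0 0 0 0 0 0 0;0 0 0 0 0 0 0' |grep -E "eef|contact"
python3 steer.py '0 0 0 0 0 0 0;0 0 0 0 0 0 0;0 0 0 0 0 0 0;0 0 0 0 0 0 0;0 0 0 0 0 0 0' >/dev/null
python3 steer.py '0 0 0 0 0 0 0;0 0 0 0 0 0 0;0 0 0 0 0 0 0;0 0 0 0 0 0 0;0 0 0 0 0 0 0' >/dev/null
python3 steer.py '0 0 0 0 0 0 0;0 0 0 0 0 0 0;0 0 0 0 0 0 0;0 0 0 0 0 0 0;0 0 0 0 0 0 0' >/dev/null
python3 steer.py '0 0 0 0 0 0 0;0 0 0 0 0 0 0;0 0 0 0 0 0 0;0 0 0 0 0 0 0;0 0 0 0 0 0 0' |grep -E "clock|eef|contact"
python3 steer.py '0 0 0 0 0 -30 0;0 0 0 0 0 -35 0;0 0 0 0 0 -35 0;0 0 0 0 0 -25 0;0 0 0 0 0 0 0' |grep -E "eef|contact"
python3 - <<'E'
from h import *
todo([567,105,240],1.6)
E
```

```text
eef_pos: [485.9, -342.7, 130.9]
contact_force: [-0.7, 0.4, -0.3]
clock: 12.37
eef_pos: [485.4, -342.4, 130.0]
contact_force: [1.0, -0.3, 0.2]
eef_pos: [487.7, -344.1, 261.0]
contact_force: [1.1, -0.2, -0.3]
at [ 487.7 -344.1  261. ] rot [3.134 0.005 1.597] tool d [447.   90.8  19.2] rz -0.003 F [ 1.1 -0.2 -0.3] t 12.7833 q [-0.62  0.29  1.69  0.    1.15 -0.64]
```

```bash
python3 steer.py '0 0 0 30 6 0 0;0 0 0 30 6 0 0;0 0 0 30 6 0 0;0 0 0 30 6 0 0;0 0 0 30 6 0 0' >/dev/null
python3 steer.py '0 0 0 30 6 0 0;0 0 0 30 6 0 0;0 0 0 30 6 0 0;0 0 0 30 6 0 0;0 0 0 30 6 0 0' >/dev/null
python3 steer.py '0 0 0 30 6 0 0;0 0 0 30 6 0 0;0 0 0 30 6 0 0;0 0 0 30 6 0 0;0 0 0 27 6 0 0' >/dev/null
python3 steer.py '0 0 0 0 0 0 0;0 0 0 0 0 0 0' >/dev/null
python3 - <<'E'
from h import *
todo([567,105,201],1.6)
im,p=snap('wrist','w5'); print(proj(p,[[567,105,153]]))
m=(im.max(2)<60).astype(np.uint8); m[225:]=0
n,l,st,ce=cv2.connectedComponentsWithStats(m); print(st[1:][st[1:,4]>300],ce[1:][st[1:,4]>300])
E
```

```text
at [563.5 107.9 254.2] rot [-3.141  0.     1.599] tool d [-3.   3.4 53.2] rz -0.001 F [ 0.1 -0.6  0.7] t 14.2 q [ 0.19  0.27  1.74 -0.    1.13  0.16]
[[253.70216739 203.25352609]]
[[ 437    0   75   17 1176]
 [ 238  185   35   39 1144]] [[473.00255102   7.43112245]
 [254.85926573 203.4729021 ]]
```

View pics/w5.png

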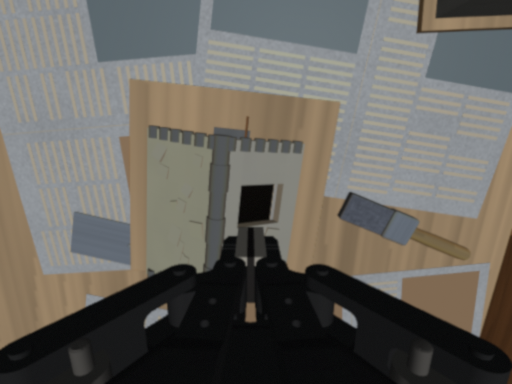

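The opening is at (255,203) against a prediction of (254,203), and the board is still square. I'll lower to about 201 mm and hold for 2 s.

```bash
python3 steer.py '0 0 0 -3 4 15 0;0 0 0 0 0 15 0;0 0 0 0 0 12 0;0 0 0 0 0 8 0;0 0 0 0 0 3 0' |grep -E "eef|contact"
python3 steer.py '0 0 0 0 0 0 0;0 0 0 0 0 0 0;0 0 0 0 0 0 0;0 0 0 0 0 0 0;0 0 0 0 0 0 0' |grep -E "eef|contact"
python3 steer.py '0 0 0 0 0 0 0;0 0 0 0 0 0 0;0 0 0 0 0 0 0;0 0 0 0 0 0 0;0 0 0 0 0 0 0' >/dev/null
python3 steer.py '0 0 0 0 0 0 0;0 0 0 0 0 0 0;0 0 0 0 0 0 0;0 0 0 0 0 0 0;0 0 0 0 0 0 0' >/dev/null
python3 steer.py '0 0 0 0 0 0 0;0 0 0 0 0 0 0;0 0 0 0 0 0 0;0 0 0 0 0 0 0;0 0 0 0 0 0 0' >/dev/null
python3 steer.py '0 0 0 0 0 0 0;0 0 0 0 0 0 0;0 0 0 0 0 0 0;0 0 0 0 0 0 0;0 0 0 0 0 0 0' |grep -E "clock|eef|contact"
python3 steer.py '0 0 0 0 0 -20 0;0 0 0 0 0 -30 0;0 0 0 0 0 -30 0;0 0 0 0 0 -20 0;0 0 0 0 0 0 0' |grep -E "eef|contact"
python3 - <<'E'
from h import *
print(r.sign_off())
E
```

```text
eef_pos: [566.9, 102.9, 200.4]
contact_force: [-0.1, 0.2, 0.4]
eef_pos: [568.1, 104.0, 202.6]
contact_force: [-0.0, 0.2, 0.0]
clock: 16.75
eef_pos: [567.9, 103.8, 202.0]
contact_force: [-0.2, 0.3, -0.1]
eef_pos: [570.0, 104.2, 306.9]
contact_force: [-0.1, 0.0, 0.7]
the job is handed in; nothing more can be done
None
```

The house was turned to face the stool (measured angle about 0), I pointed at the chimney and then at the roof opening for about 2 s each, and the job is handed in; no verdict was returned.

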